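Restock the red oil-tin lane, oldest first

TASK

The lane with the red front stop holds one old red-labelled tin of wood oil that stands too far back. Before loading anything, pull that old tin forward to stand right up at the red front stop, then take the new red tin from the open bench and set it down (not dropped) upright in the same lane close behind the old one, touching it or nearly so. Leave the blue and green tins and the wooden hexagon block where they are.

Things in the scene. Friction and masses are not known exactly. Their poses are not given: they have to be found in the camera images.
- red_lane: fixed open wooden tray with a red front stop, on a low shelf. Origin: underside centre, 30 mm above the bench; x along the lane away from the robot, y across, z up. Floor 6 mm thick, inside 230 mm (x) by 72 mm (y); rims 30 mm above the origin. Front stop at the -x end (robot side), inner face at x = -115 mm. Blue lane parallel, 130 mm to the left or right.
- old_can: upright round tin, 56 mm diameter, aluminium body 90 mm tall with a red label band and a 28 mm wide screw cap of the same colour on top, 105 mm tall in all, 0.25 to 0.5 kg. Origin: centre of the underside; z up its axis. The old stock: stands in the red lane, its near side 105 to 165 mm from the front stop.
- new_can: upright round tin, 56 mm diameter, aluminium body 90 mm tall with a red label band and a 28 mm wide screw cap of the same colour on top, 105 mm tall in all, 0.25 to 0.5 kg. Origin: centre of the underside; z up its axis. The new stock, looking just like the old tin: stands on the open bench to the robot's left of the shelf (underside at bench height).
- green_can: upright round tin, 56 mm diameter, aluminium body 90 mm tall with a green label band and a 28 mm wide screw cap of the same colour on top, 105 mm tall in all, 0.25 to 0.5 kg. Origin: centre of the underside; z up its axis. A bystander on the open bench, not to be moved.
- hex_block: Bystander: upright hexagonal walnut block, 65 mm across flats, 50 mm tall, on the open bench; not to be moved. Origin: centre of its underside.
- blue_can_front: upright round tin, 56 mm diameter, aluminium body 90 mm tall with a blue label band and a 28 mm wide screw cap of the same colour on top, 105 mm tall in all, 0.25 to 0.5 kg. Origin: centre of the underside; z up its axis. Bystander at the front of the blue lane, not to be moved.
- blue_can_rear: upright round tin, 56 mm diameter, aluminium body 90 mm tall with a blue label band and a 28 mm wide screw cap of the same colour on top, 105 mm tall in all, 0.25 to 0.5 kg. Origin: centre of the underside; z up its axis. Bystander behind the front blue tin in the blue lane, not to be moved.
There are look-alikes about, which are no part of the job. What is shaped like the old_can but yellow is not meant.

How it is judged:
By the outcome, as a careful person would: the job done as asked, in the order asked, and still so for the second after the job is handed in, with the robot touching nothing.
It also fails if it takes over 58 s, if anything falls off the work surface, if the arm or the gripper's body presses on something with over 40 N, if the wrist force passes 120 N, or if a joint passes its speed limit or range.

ROBOT

A 6-joint arm with a two-finger parallel gripper is mounted at the origin on the work surface. World frame = base frame: x ahead of the robot, y to its left, z up, the work surface at z = 0. Lengths are in m, angles in rad, forces in N, time in s.
With the tool pointing down it reaches from about 0.3 to 0.95 m from the base axis. Payload 3.1 kg.
Tool frame: the origin (TCP) lies at the very end of the fingers, on their centre line; the grasp point (between the pads) lies 19 mm behind it; z points along the fingers, y is the direction in which the jaws open and shut (so a half turn about z gives the same grasp; the last joint's range is limited). The gripper opens to 85 mm and grips with 20 to 120 N. Pads are 22 mm wide; open, the fingers measure 114 mm over their backs; the gripper's body (76 mm by 85 mm) begins 54 mm behind the grasp point. The pads swing forward as they close: fully open they stand 13 mm farther back than shut.
Start: joints at [-1.406, 0.308, 1.634, -0, 1.2, -0.07], TCP at [0.145, -0.608, 0.231] pointing down, gripper open.
Joint ranges: [-3.06, 3.06], [-0.79, 1.96], [0.05, 2.63], [-1.19, 4.34], [0.05, 2.64], [-2.94, 2.94]. Speed limits (rad/s): [2.79, 2.79, 3.14, 3.14, 3.14, 3.14].

INTERFACE

Orientations are given as a 3x3 rotation matrix whose columns are the frame's x, y, z axes.
In Python, from station import ctrl gives the robot as it stands. The module is installed in compiled form; this text tells all that it offers.
- The arm moves only by the shell command python3 -m crank 'ROWS' [OPENING]. ROWS is JSON, a list of rows, each a list of 4 numbers: the shift along the tool's x, y, z in cm, then the turn about the tool's z in rad. A call has 1 to 8 rows; each row is the pose to reach, as a shift and turn from the pose commanded when the call began, along the tool's axes at that moment; what a row does not reach only later rows make up. A row lasts 1/10 s, in which the tool goes at most 50 mm and 8.59 degrees, less where a joint would pass 70% of its speed; a pose out of reach is approached as far as the arm can. A call with a gripper value outside its range is refused whole. OPENING is the closure in counts, from 0 (fully open) to 255 (shut), set as the call begins (- or left out, the last holds). The fingers move at their own pace and stop on an object; the grip force is fixed at half the most. Time passes only in rows, so rows that repeat a pose let the fingers close. It gives the time, the measured TCP pose, the force and the opening at its end, in the units of the state.
- ctrl.read_state(): the state, without advancing time (a new reading comes with each control period).
- ctrl.grab_frame(name): name is "side" or "top"; returns the picture (420x560x3 uint8, red, green, blue); there is no depth.
- ctrl.calibration(name): a dict with "fx", "fy", "cx", "cy" (pixels), "R" (3x3) and "t" (3): a world point X has camera coordinates R X + t. Camera axes: x right, y down, z forward; pixel columns grow to the right and rows downward; lengths in m; the calibration is good to about 2 mm. A picture is of the moment at which its call begins. calibration takes no time and is no camera call.
- ctrl.job_done(): hands the job in, once; it reports no verdict.
The state is a dict: "clock": time; "joint_pos": joint angles; "qd": joint speeds; "joint_efforts": joint torques, N m; "ee_pos": TCP position; "eef_rot": TCP orientation; "wrist_force": force on the tool from outside, world axes, zero at the start; "ft_torque": the same for the moment, N m; "opening": finger opening in m.
Only numpy, scipy, OpenCV 4.12 (cv2) and the standard library are available. Lean on these libraries where they do the work, as an engineer would, in place of code of your own. Each camera call takes 0.05 s, during which the arm holds its last target. There are 200 camera calls.

## Working session

There is one attempt and no reset: what is moved stays moved. The work goes in short steps, Python scripts to look and compute and a shell command to move; the robot and the scene stay as the last step left them, time stands still between calls to the robot, and variables do not carry over. Pictures are saved under pics/ and viewed, about 8 in all and at most 12, crops included, and the job is handed in when it is done.

```bash
mkdir -p pics; python3 - <<'E'
from station import ctrl
import cv2,numpy as np
for n in("side","top"):
    f=ctrl.grab_frame(n); cv2.imwrite(f"pics/{n}0.png",f[:,:,::-1]); c=ctrl.calibration(n); print(n,c['fx'],c['cx'],c['cy'],(-np.array(c['R']).T@c['t']).round(3),np.array(c['R']).round(3).tolist())
s=ctrl.read_state();print(s['clock'],s['ee_pos'],np.round(s['eef_rot'],3).tolist(),s['opening'],s['wrist_force'])
E
```

```text
side 519.1157646402899 273.1569861896969 207.7879057282492 [0.201 0.844 0.866] [[-0.917, -0.398, -0.01], [-0.275, 0.651, -0.708], [0.288, -0.647, -0.706]]
top 391.33614185868095 274.31948168172664 208.0939433647783 [0.365 0.053 0.948] [[-0.021, -0.999, -0.043], [-0.981, 0.029, -0.19], [0.191, 0.038, -0.981]]
0.1 [ 0.14523825 -0.60710786  0.23014929] [[0.973, 0.233, -0.0], [0.233, -0.973, 0.002], [0.0, -0.002, -1.0]] 0.08544940233726103 [ 0.6218497   0.42536695 -0.36575102]
```

View pics/side0.png

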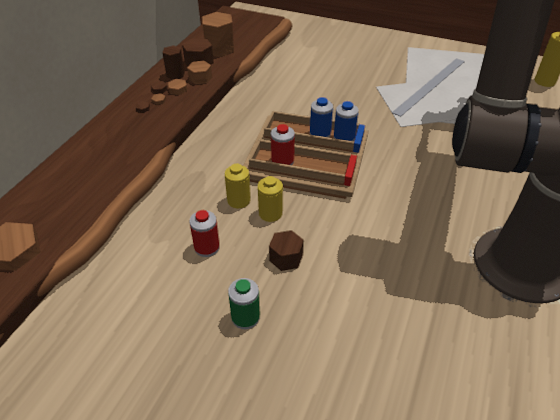

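View pics/top0.png

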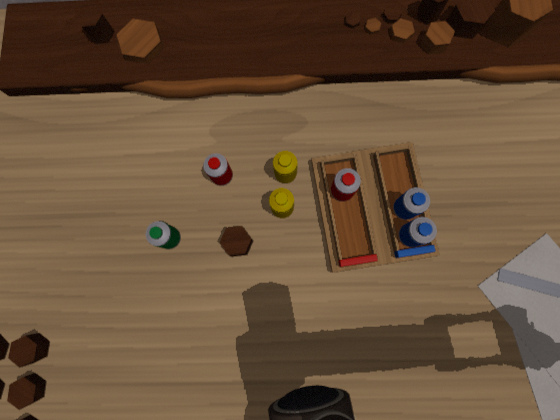

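The side view shows red tins at (283,145), in the lane with the red stop at (351,168), and at (204,232) on the bench. In the top view they are at (347,181) and (214,164). The possible confusions are:
- The two reds with each other: the lane one is the old tin and the bench one is the new tin.
- Yellow tins at top (285,165) and (282,203).
- Green at top (160,235) and blues at top (413,203) and (421,230).

Next I'll measure the caps in both views, plus the red stop and the rims.

```bash
cat > h.py <<'E'
import cv2,numpy as np
from station import ctrl
def ray(n,u):
    c=ctrl.calibration(n);R=np.array(c['R']);t=np.array(c['t']);return -R.T@t,R.T@np.array([(u[0]-c['cx'])/c['fx'],(u[1]-c['cy'])/c['fy'],1])
def plane(n,u,z):
    o,d=ray(n,u);return o+d*(z-o[2])/d[2]
def tri(u,v):
    a,d=ray('side',u);b,e=ray('top',v);s=np.linalg.lstsq(np.c_[d,-e],b-a,rcond=None)[0];p,q=a+d*s[0],b+e*s[1];return (p+q)/2,np.linalg.norm(p-q)
def blobs(f,lo,hi,amin=25):
    h=cv2.cvtColor(f,cv2.COLOR_RGB2HSV);h[...,0]=(h[...,0].astype(int)+30)%180
    m=cv2.inRange(h,lo,hi);n,l,s,c=cv2.connectedComponentsWithStats(m)
    return [(c[i].round(1),s[i].tolist()) for i in range(1,n) if s[i][4]>=amin]
RED=((20,190,170),(38,255,255))
E
python3 - <<'E'
from h import *
for n in("side","top"):
    f=cv2.imread(f"pics/{n}0.png")[:,:,::-1].copy()
    for b in blobs(f,*RED):print(n,b)
s=cv2.imread("pics/side0.png");t=cv2.imread("pics/top0.png")
a=cv2.resize(s[100:260,170:380],None,fx=2.6,fy=2.6,interpolation=2)[:, :400]
b=cv2.resize(t[130:280,190:450],None,fx=3,fy=3,interpolation=2)
cv2.imwrite("pics/crop.png",b)
E
```

```text
side (array([282.1, 127. ]), [278, 125, 10, 5, 42])
side (array([350.6, 165.7]), [346, 156, 10, 21, 102])
side (array([201.5, 214.4]), [196, 211, 12, 8, 72])
```

View pics/crop.png

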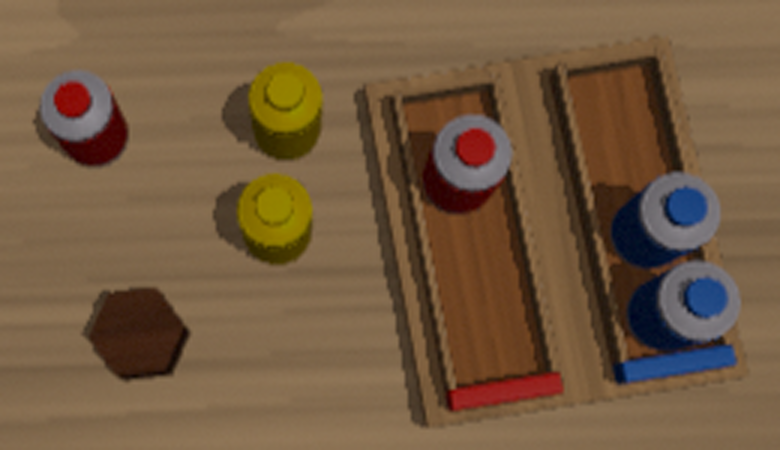

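The crop confirms it. The old tin's cap is at crop (476,147), inside the red-stop lane. The new tin's cap is at (72,99), alone on the bench. The yellow tins lack aluminium bodies.

```bash
python3 - <<'E'
from h import *
fs={n:cv2.imread(f"pics/{n}0.png")[:,:,::-1].copy() for n in("side","top")}
B={n:blobs(fs[n],(20,190,125),(38,255,255)) for n in fs}
for n in B:
    for b in B[n]:print(n,b)
S=lambda b,n:min(B[n],key=lambda x:np.hypot(*(x[0]-b)))[0]
for nm,a,b,z in(("old",(282,127),(348.7,179),.139),("new",(201.5,214.4),(214,163),.103),("stop",(350.6,165.7),(358,261),.06)):
    u,v=S(a,'side'),S(b,'top');p,e=tri(u,v);print(nm,p.round(4),e.round(4),plane('side',u,z).round(4),plane('top',v,z).round(4))
g=lambda x,y:(x/3+190-.33,y/3+130-.33)
# outer rims of red tray: left edge outer, top z .06
for nm,p in dict(Lfar=(362,88),Lnear=(425,422),inLfar=(400,100),inLnear=(452,385),inRfar=(493,88),stopL=(449,392),stopR=(561,378),stopL2=(452,408),stopR2=(561,394)).items():print(nm,plane('top',g(*p),.06).round(4))
for nm,p in dict(y1=(286,88),y2=(275,203),hexc=(138,332)).items():print(nm,plane('top',g(*p),.1 if nm[0]=='y' else .05).round(3))
E
```

```text
side (array([282.3, 127.4]), [278, 125, 10, 6, 51])
side (array([350.6, 166.2]), [346, 156, 10, 21, 138])
side (array([201.6, 214.7]), [196, 211, 12, 8, 81])
top (array([213.5, 162.5]), [208, 158, 12, 10, 91])
top (array([348. , 178.6]), [343, 173, 11, 12, 105])
top (array([358.4, 260.1]), [341, 255, 36, 12, 228])
old [ 0.5819 -0.0723  0.1417] 0.0012 [ 0.584  -0.0757  0.139 ] [ 0.5821 -0.0728  0.139 ]
new [0.6389 0.2218 0.1045] 0.0001 [0.6399 0.2205 0.103 ] [0.6394 0.2221 0.103 ]
stop [ 0.4152 -0.0977  0.0581] 0.0013 [ 0.4154 -0.0953  0.06  ] [ 0.4145 -0.0975  0.06  ]
Lfar [6.539e-01 4.000e-04 6.000e-02]
Lnear [ 0.3933 -0.0363  0.06  ]
inLfar [ 0.6431 -0.0289  0.06  ]
inLnear [ 0.4201 -0.0576  0.06  ]
inRfar [ 0.6503 -0.1018  0.06  ]
stopL [ 0.415  -0.0551  0.06  ]
stopR [ 0.4234 -0.1386  0.06  ]
stopL2 [ 0.4031 -0.0567  0.06  ]
stopR2 [ 0.4116 -0.1377  0.06  ]
y1 [0.643 0.06  0.1  ]
y2 [0.554 0.07  0.1  ]
hexc [0.467 0.179 0.05 ]
```

Both caps triangulate to under 1.5 mm, at heights of 0.142 and 0.1045 as expected. The gap from the old tin to the stop is about 135 mm, which fits the stated 105–165 mm. The lane yaw is about 0.129 rad. I'll move above the old tin now.

```bash
cat >> h.py <<'E'
def to(x,y,z,yaw):
    s=ctrl.read_state();R=np.array(s['eef_rot']);d=R.T@(np.array([x,y,z])-s['ee_pos'])*100
    print('rows',d.round(2),'turn',round(np.arctan2(R[1,0],R[0,0])-yaw,3),'| at',np.round(s['ee_pos'],4),'F',np.round(s['wrist_force'],1),'open',round(s['opening'],4),'t',round(s['clock'],2))
E
python3 -m crank '[[55,-41.9,0,0.106],[55,-41.9,0,0.106],[55,-41.9,0,0.106],[55,-41.9,0,0.106],[55,-41.9,0,0.106],[55,-41.9,0,0.106],[55,-41.9,0,0.106],[55,-41.9,0,0.106]]' 0
python3 -c "
from h import *
to(.582,-.0725,.2,.129)"
```

```text
clock: 0.9
ee_pos: [0.3991, -0.2962, 0.231]
eef_rot: [[0.992, 0.128, -0.0], [0.128, -0.992, 0.0], [-0.0, -0.0, -1.0]]
wrist_force: [1.4, 0.1, 0.1]
opening: 0.0851
rows [ 21.   -19.84   3.1 ] turn -0.001 | at [ 0.3991 -0.2962  0.231 ] F [1.4 0.1 0.1] open 0.0851 t 0.9
```

```bash
python3 -m crank '[[20,-18.9,0,0],[20,-18.9,0,0],[20,-18.9,0,0],[20,-18.9,0,0],[20,-18.9,0,0],[20,-18.9,0,0],[20,-18.9,0,0],[20,-18.9,0,0]]' >/dev/null
python3 -c "
from h import *
to(.582,-.0725,.2,.129)"
```

```text
rows [ 1.16 -1.07  3.05] turn 0.001 | at [ 0.572  -0.0846  0.2305] F [-0.7 -0.9  0.4] open 0.0857 t 1.7
```

```bash
python3 -m crank '[[1.2,-1.1,1,0],[1.2,-1.1,4,0],[1.2,-1.1,6,0],[1.2,-1.1,6,0],[1.2,-1.1,6,0],[1.2,-1.1,6,0]]' >/dev/null
python3 - <<'E'
from h import *
to(.582,-.0725,.086,.129)
s=ctrl.grab_frame("side")[:,:,::-1];t=ctrl.grab_frame("top")[:,:,::-1]
cv2.imwrite("pics/a.png",np.hstack([cv2.resize(s[60:220,200:360],(400,400)),cv2.resize(t[110:270,270:430],(400,400))]))
E
```

```text
rows [-0.2  -0.09  8.66] turn -0.001 | at [ 0.5839 -0.0731  0.1726] F [-0.6 -0.6 -0.2] open 0.0851 t 2.3
```

View pics/a.png

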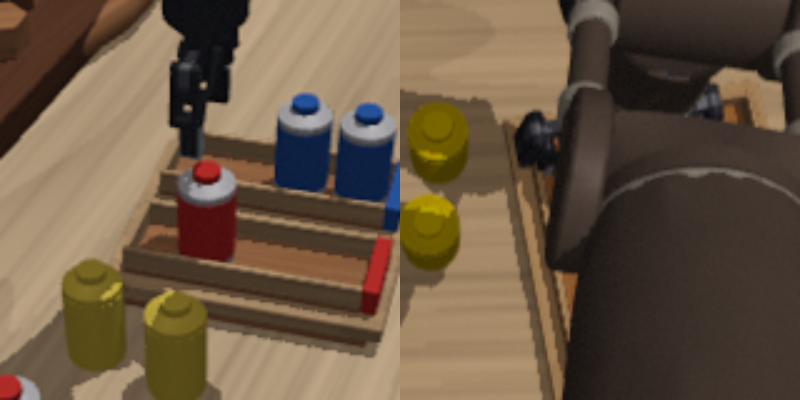

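The left jaw at crop (190,150) is where the pose predicts for centring over the cap at (207,172). I'll descend.

```bash
python3 -m crank '[[-0.2,-0.1,2,0],[-0.2,-0.1,5,0],[-0.2,-0.1,7,0],[-0.2,-0.1,8.6,0],[-0.2,-0.1,8.6,0],[-0.2,-0.1,8.6,0]]'
python3 -m crank '[[0,0,0,0],[0,0,0,0],[0,0,0,0],[0,0,0,0],[0,0,0,0],[0,0,0,0],[0,0,0,0],[0,0,0,0]]' 255
```

```text
clock: 3.0
ee_pos: [0.5815, -0.0719, 0.0859]
eef_rot: [[0.992, 0.128, 0.001], [0.128, -0.992, -0.0], [0.001, 0.0, -1.0]]
wrist_force: [-0.3, -0.1, 0.9]
opening: 0.0856
clock: 3.8
ee_pos: [0.5825, -0.0723, 0.0871]
eef_rot: [[0.992, 0.128, 0.003], [0.128, -0.992, -0.001], [0.003, 0.001, -1.0]]
wrist_force: [-0.5, -0.5, 5.8]
opening: 0.0547
```

```bash
python3 -m crank '[[0,0,-0.1,0],[-2,0,-0.1,0],[-4,0.1,-0.1,0],[-6,0.1,-0.1,0],[-8,0.2,-0.1,0],[-10,0.2,-0.1,0],[-12,0.2,-0.1,0],[-12.5,0.2,-0.1,0]]'
python3 -m crank '[[0,0,0,0],[0,0,0,0],[-0.2,0,0,0],[-0.4,0,0,0],[-0.4,0,0,0]]'
python3 - <<'E'
from h import *
s=ctrl.grab_frame("side")[:,:,::-1];t=ctrl.grab_frame("top")[:,:,::-1]
cv2.imwrite("pics/b.png",np.hstack([cv2.resize(s[70:210,240:380],(400,400)),cv2.resize(t[150:290,290:430],(400,400))]))
E
```

```text
clock: 4.6
ee_pos: [0.4571, -0.0899, 0.087]
eef_rot: [[0.992, 0.128, 0.003], [0.128, -0.992, -0.0], [0.003, 0.001, -1.0]]
wrist_force: [3.5, 2.3, 3.3]
opening: 0.0548
clock: 5.1
ee_pos: [0.4553, -0.0904, 0.087]
eef_rot: [[0.992, 0.128, 0.004], [0.128, -0.992, -0.0], [0.004, 0.001, -1.0]]
wrist_force: [3.5, 2.4, 4.9]
opening: 0.0547
```

View pics/b.png

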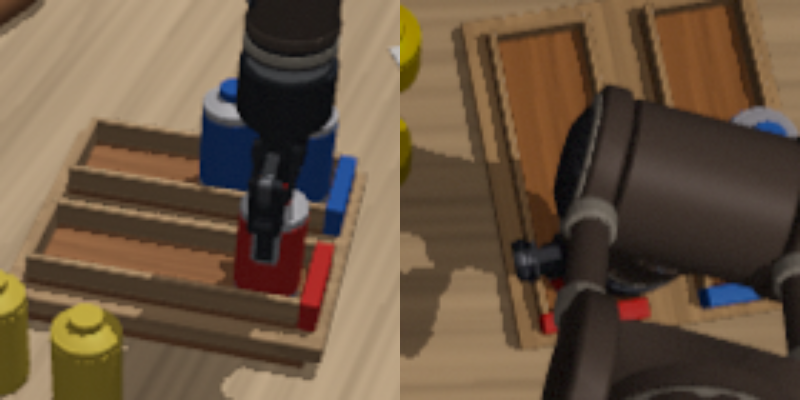

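The old tin is in the grip and upright, just short of the stop (red at crop (318,285)). I'll creep to contact.

```bash
python3 -m crank '[[-0.2,0,0,0],[-0.4,0,0,0],[-0.4,0,0,0]]' | grep -E "pos|force"
python3 -m crank '[[-0.1,0,0,0],[-0.2,0,0,0],[-0.2,0,0,0]]'| grep -E "pos|force"
python3 -m crank '[[-0.1,0,0,0],[-0.2,0,0,0],[-0.2,0,0,0]]'| grep -E "pos|force"
```

```text
ee_pos: [0.4505, -0.0913, 0.087]
wrist_force: [4.2, 0.5, 6.3]
ee_pos: [0.4495, -0.0915, 0.0871]
wrist_force: [5.8, 1.6, 4.1]
ee_pos: [0.4491, -0.0916, 0.0873]
wrist_force: [9.0, 3.2, 2.1]
```

```bash
python3 -m crank '[[-0.1,0,0,0],[-0.2,0,0,0],[-0.2,0,0,0]]'| grep -E "pos|force"
python3 -m crank '[[0.1,0,0,0],[0.2,0,0,0],[0.2,0,0,0]]'| grep -E "pos|force"
python3 -m crank '[[0,0,0,0],[0,0,0,0],[0,0,0,0],[0,0,0,0],[0,0,0,0],[0,0,0,0]]' 0
python3 -m crank '[[0,0,-2,0],[0,0,-5,0],[0,0,-8,0],[0,0,-11,0],[0,0,-13,0],[0,0,-13,0]]'|grep ee
python3 -c "
from h import *
to(.6385,.222,.2,.129)"
```

```text
ee_pos: [0.4484, -0.0917, 0.0876]
wrist_force: [9.8, 3.2, 0.6]
ee_pos: [0.4488, -0.0917, 0.0874]
wrist_force: [7.8, 1.6, 3.6]
clock: 7.3
ee_pos: [0.4449, -0.0914, 0.0861]
eef_rot: [[0.992, 0.128, -0.001], [0.128, -0.992, 0.0], [-0.001, -0.0, -1.0]]
wrist_force: [0.3, -0.0, 0.8]
opening: 0.0854
ee_pos: [0.4478, -0.0922, 0.2197]
eef_rot: [[0.992, 0.128, 0.007], [0.128, -0.992, -0.002], [0.007, 0.003, -1.0]]
rows [ 22.94 -28.71   2.04] turn -0.0 | at [ 0.4478 -0.0922  0.2197] F [ 0.7  0.4 -0.1] open 0.0853 t 7.9
```

```bash
python3 -m crank '[[22.9,-28.7,0,0],[22.9,-28.7,0,0],[22.9,-28.7,0,0],[22.9,-28.7,0,0],[22.9,-28.7,0,0],[22.9,-28.7,0,0],[22.9,-28.7,0,0],[22.9,-28.7,0,0]]' |grep ee_pos
python3 -m crank '[[0,0,0,0],[0,0,0,0]]'|grep ee_pos
python3 - <<'E'
from h import *
to(.6385,.222,.15,.129)
t=ctrl.grab_frame("top");s=ctrl.grab_frame("side")
cv2.imwrite("pics/c.png",np.hstack([cv2.resize(s[90:290,160:380],(440,400)),cv2.resize(t[130:280,200:335],(360,400))])[:,:,::-1])
for n,f in(('top',t),('side',s)):
    for b in blobs(f,(20,190,125),(38,255,255)):print(n,b, plane(n,b[0],.139).round(4),plane(n,b[0],.103).round(4))
E
```

```text
ee_pos: [0.6363, 0.2269, 0.2138]
ee_pos: [0.6343, 0.2223, 0.214]
rows [0.44 0.07 6.4 ] turn 0.001 | at [0.6343 0.2223 0.214 ] F [ 0.2 -0.4 -1.2] open 0.0855 t 8.9
top (array([359.8, 239.9]), [354, 234, 12, 13, 109]) [ 0.4512 -0.0895  0.139 ] [ 0.4551 -0.0958  0.103 ]
top (array([356.9, 258.9]), [340, 254, 37, 13, 171]) [ 0.4126 -0.0812  0.139 ] [ 0.4147 -0.0872  0.103 ]
side (array([338.1, 136.2]), [333, 133, 11, 7, 64]) [ 0.4527 -0.0939  0.139 ] [ 0.4651 -0.1403  0.103 ]
side (array([350.6, 166.2]), [346, 156, 10, 21, 140]) [ 0.3944 -0.0033  0.139 ] [ 0.4039 -0.0453  0.103 ]
side (array([201.6, 214.7]), [196, 211, 12, 8, 81]) [0.6192 0.2499 0.139 ] [0.6399 0.2205 0.103 ]
```

View pics/c.png

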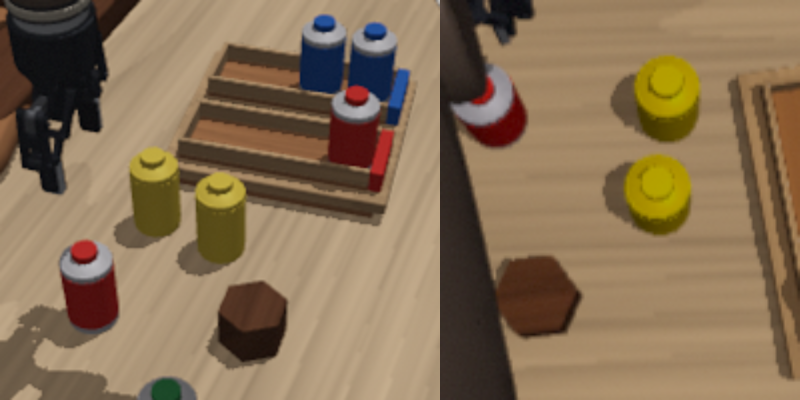

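The old tin stands upright at the stop, with its cap at crop (357,95). The gripper is above the new tin, whose cap is at crop (84,250). I'll descend and grip.

```bash
python3 -m crank '[[0.4,0.1,2,0],[0.4,0.1,5,0],[0.4,0.1,8,0],[0.4,0.1,11,0],[0.4,0.1,13,0],[0.4,0.1,15,0],[0.4,0.1,16.4,0],[0.4,0.1,16.4,0]]' |grep -E "ee_pos|force"
python3 -m crank '[[0,0,0,0]]'
python3 -m crank '[[0,0,0,0],[0,0,0,0],[0,0,0,0],[0,0,0,0],[0,0,0,0],[0,0,0,0],[0,0,0,0],[0,0,0,0]]' 255
```

```text
ee_pos: [0.6372, 0.2205, 0.0498]
wrist_force: [-0.8, 0.2, -1.2]
clock: 9.9
ee_pos: [0.6398, 0.2216, 0.0527]
eef_rot: [[0.992, 0.128, 0.0], [0.128, -0.992, 0.0], [0.0, 0.0, -1.0]]
wrist_force: [-0.4, 0.6, 0.1]
opening: 0.0855
clock: 10.7
ee_pos: [0.6411, 0.2224, 0.0542]
eef_rot: [[0.992, 0.129, 0.003], [0.129, -0.992, 0.0], [0.003, -0.0, -1.0]]
wrist_force: [-0.6, -1.0, 4.9]
opening: 0.055
```

```bash
python3 -m crank '[[0,0,-2,0],[0,0,-5,0],[0,0,-8,0],[0,0,-11,0],[0,0,-14,0],[0,0,-17,0],[0,0,-19,0],[0,0,-20,0]]' 
python3 -m crank '[[0,0,0,0],[0,0,0,0]]'|grep -E "ee_pos|force"
python3 -c "
from h import *
to(.528,-.081,.25,.129)"
```

```text
clock: 11.5
ee_pos: [0.6401, 0.2226, 0.2541]
eef_rot: [[0.992, 0.129, 0.002], [0.129, -0.992, 0.001], [0.002, -0.001, -1.0]]
wrist_force: [0.1, -0.2, -3.5]
opening: 0.0549
ee_pos: [0.6385, 0.222, 0.2504]
wrist_force: [-0.6, -0.8, -3.2]
rows [-14.86  28.63   0.09] turn -0.0 | at [0.6385 0.222  0.2504] F [-0.6 -0.8 -3.2] open 0.0548 t 11.7
```

```bash
python3 -m crank '[[-1.5,2.9,0,0],[-3.5,6.7,0,0],[-5.5,10.6,0,0],[-7.5,14.4,0,0],[-9.5,18.3,0,0],[-11.5,22.1,0,0],[-13.5,26,0,0],[-14.9,28.6,0,0]]' |grep ee_pos
python3 -m crank '[[0,0,0,0],[0,0,0,0],[0,0,0,0],[0,0,0,0]]'|grep -E "ee_pos|force"
python3 - <<'E'
from h import *
to(.528,-.081,.105,.129)
t=ctrl.grab_frame("top");s=ctrl.grab_frame("side")
cv2.imwrite("pics/d.png",np.hstack([cv2.resize(s[40:240,200:400],(400,400)),cv2.resize(t[130:290,270:430],(400,400))])[:,:,::-1])
E
```

```text
ee_pos: [0.526, -0.0827, 0.2499]
ee_pos: [0.5286, -0.0794, 0.2516]
wrist_force: [0.5, 0.6, -3.5]
rows [-0.07  0.16 14.66] turn 0.001 | at [ 0.5286 -0.0794  0.2516] F [ 0.5  0.6 -3.5] open 0.0547 t 12.9
```

View pics/d.png

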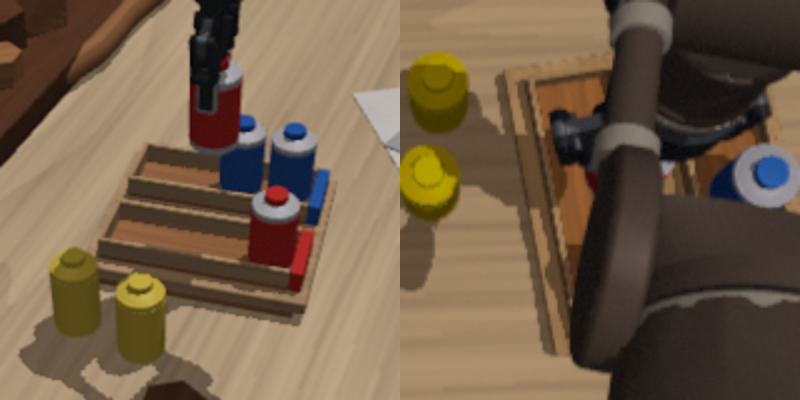

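The new tin hangs upright above the lane behind the old one, bottom at crop (213,150) and old cap at (277,195). I'll lower it.

```bash
python3 -m crank '[[0,0.2,2,0],[0,0.3,5,0],[0,0.3,8,0],[0,0.3,11,0],[0,0.3,13,0],[0,0.3,14.5,0],[0,0.3,14.8,0],[0,0.3,14.8,0]]' |grep -E "ee_pos|force"
python3 -m crank '[[0,0,0.3,0],[0,0,0.5,0],[0,0,0.5,0],[0,0,0.5,0]]'|grep -E "ee_pos|force"
python3 -m crank '[[0,0,0.2,0],[0,0,0.4,0],[0,0,0.4,0],[0,0,0.4,0]]'|grep -E "ee_pos|force"
```

```text
ee_pos: [0.5289, -0.083, 0.1039]
wrist_force: [0.4, 0.3, -3.4]
ee_pos: [0.5293, -0.0836, 0.0998]
wrist_force: [-0.0, 0.1, -2.3]
ee_pos: [0.5288, -0.0835, 0.0951]
wrist_force: [0.5, -0.4, -2.4]
```

```bash
python3 -m crank '[[0,0,0.2,0],[0,0,0.3,0],[0,0,0.3,0],[0,0,0.3,0]]'|grep -E "ee_pos|force"
python3 -m crank '[[0,0,0.1,0],[0,0,0.2,0],[0,0,0.2,0],[0,0,0.2,0]]'|grep -E "ee_pos|force"
python3 -m crank '[[0,0,0.1,0],[0,0,0.1,0],[0,0,0.1,0],[0,0,0.1,0]]'|grep -E "ee_pos|force"
```

```text
ee_pos: [0.5289, -0.0836, 0.0922]
wrist_force: [0.2, 0.0, -3.0]
ee_pos: [0.529, -0.0836, 0.0903]
wrist_force: [-0.3, -0.4, -3.1]
ee_pos: [0.5292, -0.0836, 0.0902]
wrist_force: [-1.8, 0.6, 5.2]
```

Floor contact came at z 0.0902, as predicted. I'll slide forward to the old tin.

```bash
python3 -m crank '[[-0.4,0,0,0],[-0.8,0,0,0],[-1.2,0,0,0],[-1.5,0,0,0],[-1.5,0,0,0]]'|grep -E "ee_pos|force"
python3 -m crank '[[-0.1,0,0,0],[-0.2,0,0,0],[-0.2,0,0,0]]'|grep -E "ee_pos|force"
python3 -m crank '[[-0.1,0,0,0],[-0.2,0,0,0],[-0.2,0,0,0]]'|grep -E "ee_pos|force"
```

```text
ee_pos: [0.5151, -0.0861, 0.0902]
wrist_force: [2.2, -0.1, 4.7]
ee_pos: [0.5136, -0.0862, 0.0902]
wrist_force: [3.3, -0.5, 6.1]
ee_pos: [0.5117, -0.0863, 0.0902]
wrist_force: [3.8, -1.0, 6.5]
```

```bash
python3 - <<'E'
from h import *
s=ctrl.grab_frame("side")
cv2.imwrite("pics/e.png",cv2.resize(s[100:200,270:380],(660,600),interpolation=2)[:,:,::-1])
E
```

```text
(no output)
```

View pics/e.png

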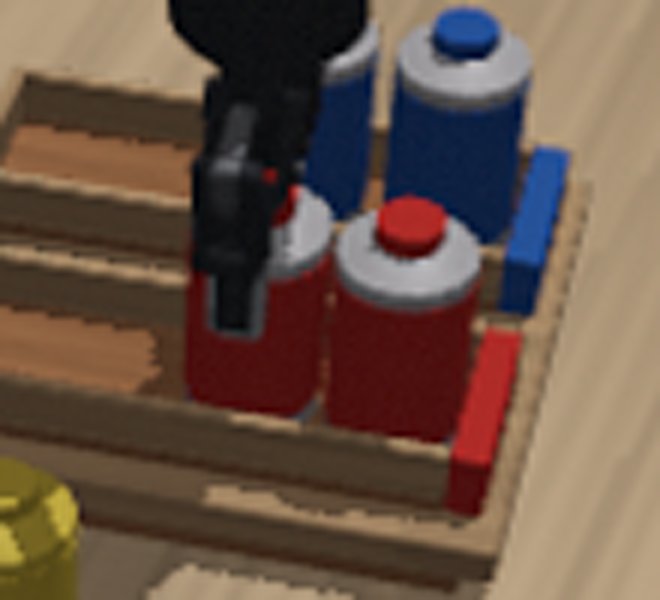

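The new tin sits behind the old one with about 1 pixel (roughly 2 mm) of gap at crop (330,300). I'll creep in to contact.

```bash
for i in 1; do python3 -m crank '[[-0.1,0,0,0],[-0.2,0,0,0],[-0.2,0,0,0]]'|grep -E "ee_pos|force"; done
python3 -m crank '[[-0.1,0,0,0],[-0.2,0,0,0],[-0.2,0,0,0]]'|grep -E "ee_pos|force"
```

```text
ee_pos: [0.5097, -0.0866, 0.0902]
wrist_force: [4.1, -0.5, 5.2]
ee_pos: [0.508, -0.0868, 0.0902]
wrist_force: [5.1, 0.5, 4.6]
```

```bash
python3 -m crank '[[-0.1,0,0,0],[-0.2,0,0,0],[-0.2,0,0,0]]'|grep -E "ee_pos|force"
python3 - <<'E'
from h import *
f=ctrl.grab_frame("side")
for b in blobs(f,(20,190,125),(38,255,255)):print(b,plane('side',b[0],.139).round(4))
E
```

```text
ee_pos: [0.5078, -0.0869, 0.0904]
wrist_force: [8.7, 1.0, 0.6]
(array([338.6, 136.1]), [334, 133, 11, 7, 63]) [ 0.4517 -0.0947  0.139 ]
(array([350.6, 166.2]), [346, 156, 10, 21, 140]) [ 0.3944 -0.0033  0.139 ]
```

Contact: the force stepped to 8.7 N and motion stopped. I'll ease off, release and rise.

```bash
python3 -m crank '[[0.1,0,0,0],[0.2,0,0,0],[0.2,0,0,0]]'| grep -E "pos|force"
python3 -m crank '[[0,0,0,0],[0,0,0,0],[0,0,0,0],[0,0,0,0],[0,0,0,0],[0,0,0,0]]' 0
python3 -m crank '[[0,0,-1,0],[0,0,-3,0],[0,0,-6,0],[0,0,-9,0],[0,0,-12,0],[0,0,-14,0],[0,0,-15,0]]'|grep ee
python3 -m crank '[[0,-5,0,0],[0,-10,0,0],[0,-15,0,0],[0,-20,0,0],[0,-25,0,0],[0,-30,0,0],[0,-30,0,0],[0,-30,0,0]]'|grep -E "ee|force"
python3 - <<'E'
from h import *
t=ctrl.grab_frame("top");s=ctrl.grab_frame("side")
cv2.imwrite("pics/f.png",np.hstack([cv2.resize(s[90:340,160:400],(400,417)),cv2.resize(t[130:290,290:443],(400,417))])[:,:,::-1])
B={}
for n,f in(('top',t),('side',s)):
    for b in blobs(f,(20,190,125),(38,255,255)):print(n,b[0],plane(n,b[0],.139).round(4))
E
```

```text
ee_pos: [0.508, -0.0869, 0.0902]
wrist_force: [4.2, -0.3, 5.4]
clock: 18.8
ee_pos: [0.5058, -0.0865, 0.089]
eef_rot: [[0.992, 0.128, -0.001], [0.128, -0.992, 0.0], [-0.001, -0.0, -1.0]]
wrist_force: [-0.1, -0.7, -0.5]
opening: 0.0851
ee_pos: [0.5076, -0.0869, 0.2427]
eef_rot: [[0.992, 0.128, 0.005], [0.128, -0.992, -0.001], [0.005, 0.002, -1.0]]
ee_pos: [0.4668, 0.2118, 0.2388]
eef_rot: [[0.991, 0.132, -0.001], [0.132, -0.991, -0.001], [-0.001, 0.001, -1.0]]
wrist_force: [0.4, 0.3, -0.1]
top [356.6 213.5] [ 0.5064 -0.0863  0.139 ]
top [360.  240.3] [ 0.4504 -0.0898  0.139 ]
top [358.  259.8] [ 0.4107 -0.0833  0.139 ]
side [314.8 131.2] [ 0.5086 -0.0912  0.139 ]
side [338.3 136.1] [ 0.4524 -0.0944  0.139 ]
side [350.6 166.2] [ 0.3944 -0.0033  0.139 ]
```

View pics/f.png

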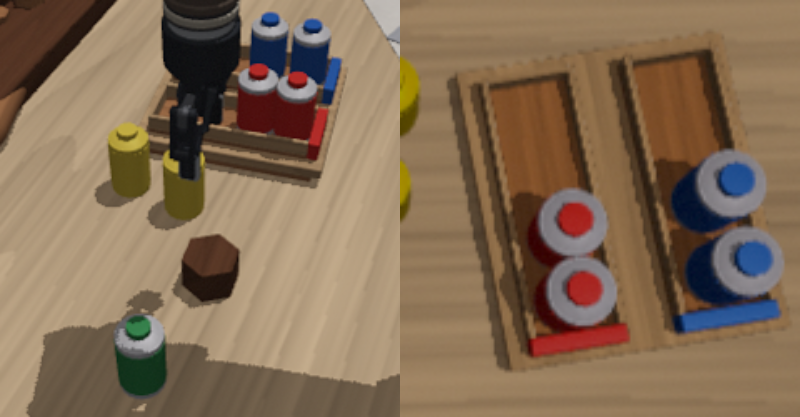

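Both red tins are upright in the lane, with caps at crop (575,218) and (583,290). They measure 56 mm apart, so they touch, and the front one is at the stop. The bystanders are in place and the gripper is clear, so I'll hand it in.

```bash
python3 -m crank '[[0,0,0,0],[0,0,0,0],[0,0,0,0]]'|grep -E "clock|force"; python3 -c "
from station import ctrl
print(ctrl.job_done())"
```

```text
clock: 20.7
wrist_force: [-0.8, 0.1, -0.5]
the job is handed in; nothing more can be done
None
```

The job is done and was handed in at 20.7 s. I pulled the old red tin forward about 135 mm until it met the red front stop. I then set the new red tin down upright in the same lane and slid it forward until it touched the old one.

- **Spacing:** the last pictures put the two tins 56 mm apart centre to centre, which is one tin diameter, so they are touching. The side and top views differ by about 2–5 mm on absolute position.
- **Old tin at the stop:** I judged this by feel. The force rose to 9–10 N and the motion stopped where I expected, and its cap then measured within about 1 mm of the expected distance.
- **Bystanders:** the blue and green tins and the hexagon block looked undisturbed in the final picture. I did not re-measure their positions.
- **Robot:** the gripper was clear of everything at hand-in, with the wrist force near zero. The highest wrist force I read was about 11 N, and no check failed.

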